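Open the breaker box and switch the breaker on

ROBOT

A 6-joint arm with a two-finger parallel gripper is mounted at the origin on the work surface; the furniture and walls round the work are solid. World frame = base frame: x ahead of the robot, y to its left, z up, the work surface at z = 0. Lengths are in m, angles in rad, forces in N, time in s.
With the tool pointing down it reaches from about 0.35 to 0.975 m from the base axis. Payload 7.1 kg.
Tool frame: the origin (TCP) lies midway between the tips of the shut fingers; the grasp point (between the pads) lies 19 mm behind it; z points along the fingers, x is the direction in which the jaws open and shut, and the axes are right-handed (so a half turn about z gives the same grasp; the last joint's range is limited). The gripper opens to 88 mm and grips with 3 to 60 N. Pads are 20 mm wide; open, the fingers measure 115 mm over their backs; the gripper's body (75 mm by 178 mm) begins 61 mm behind the grasp point.
Start: joints at [1.228, 0.423, 1.63, -0, 1.089, -0.019], TCP at [0.199, 0.593, 0.223] pointing down, gripper open.
Joint ranges: [-3, 3], [-0.9, 2.11], [0.09, 2.58], [-1.31, 4.45], [0.11, 2.69], [-2.54, 2.54]. Speed limits (rad/s): [2.39, 2.39, 3.01, 3.14, 3.14, 3.14].

INTERFACE

Orientations are given as a unit quaternion [w, x, y, z].
In Python, from station import move_pose, movel, movej, command_gripper, wait, inverse_kinematics, read_camera, camera_info, MotionError, job_done, get_time, get_joint_pos, get_qvel, get_effort, get_tcp_pos, get_ee_rot, get_ft_force, get_ft_torque, get_grip_width gives the robot as it stands. Calls block until the motion is done:
- move_pose(position, orientation): joint-space move of the TCP to a pose.
- movel(position, frame=None, v=0.15, until_force=None): straight line of the TCP; frame=None keeps the orientation; v is the mean speed in m/s. With until_force (N) it stops when the force on the tool has changed by that much, and returns True; else False.
- movej(angles): joint-space move.
- command_gripper(opening): opening from 0.0 (shut) to 1.0 (fully open); the grip force is fixed at half the most; returns when the fingers have stopped.
- wait(seconds).
- inverse_kinematics(position, orientation): joint angles nearest the present ones, or None.
- read_camera(name): name is "scene" or "side" or "wrist"; returns the picture (400x640x3 uint8, red, green, blue); there is no depth.
- camera_info(name): a dict with "intrinsics" (3x3 intrinsics, pixels), "dist" ([k1, k2, p1, p2, k3] as OpenCV has them; the pictures are not rectified), "T" (4x4, takes a point from camera to world coordinates); the wrist camera has in their place "tool_from_camera" (4x4, takes a point from camera to tool coordinates, whose origin is the TCP and whose axes are the tool frame's). Camera axes: x right, y up, looking along -z (the intrinsics and any distortion apply to the point x, -y, -z); pixel columns grow to the right and rows downward; lengths in m; the calibration is good to about 2 mm. A picture is of the moment at which its call begins: read the wrist's pose just before it. camera_info takes no time and is no camera call.
A pose or a line that the arm cannot do raises MotionError and nothing moves.
- job_done(): hands the job in, once; it reports no verdict.
Readings, each from a call of its own:
- get_time(): time.
- get_joint_pos(): joint angles.
- get_qvel(): joint speeds.
- get_effort(): joint torques, N m.
- get_tcp_pos(): TCP position.
- get_ee_rot(): TCP orientation.
- get_ft_force(): force on the tool from outside, world axes, zero at the start.
- get_ft_torque(): the same for the moment, N m.
- get_grip_width(): opening from 0.0 (shut) to 1.0 (fully open).
Only numpy, scipy, OpenCV 4.12 (cv2) and the standard library are available. Lean on these libraries where they do the work, as an engineer would, in place of code of your own. Each camera call takes 0.05 s, during which the arm holds its last target.

TASK

Swing the small tab at the top of the sloping breaker box fully aside, lift the cover plate out of its frame by its bar handle and lay it gently flat in the middle of the rubber mat, handle up. Then push the breaker lever inside the box fully over to its upper stop and leave the box open, ready for testing, without disturbing the things standing about.

Things in the scene. Friction and masses are not known exactly. Their poses are not given: they have to be found in the camera images.
- breaker_box: grey breaker box on a fixed stand, 150 mm wide, 250 mm high. Origin on the bench under the centre of its cover frame, x to the back, z up. Its face rises to the back at 30 degrees: outward normal n = (-0.5, 0, 0.866), up-slope direction s = (0.866, 0, 0.5) in the box's axes. An upstand along the face's upper edge (44 mm high, at s = 112 mm) blocks a vertical tool: work along n.
- frame_centre (a point): centre of the cover frame, 155 mm above the box's origin; axes x = s (up-slope), y = box y, z = n; s and n count from here. Cover's outer face at n = 0, frame rim at n = 3 mm. Recess 133 (s) x 113 mm (y) with a ledge under the cover; behind it an opening 100 mm (y) x 118 mm (s), floor at n = -58 mm, terminal strips at y = +-45 mm (tops at n = -42 mm), breaker in the middle.
- tab (a joint): swing tab, a 14 mm wide steel strip, pivot on the upper rim at s = 79.5 mm, y = 0, axis n. 0: points down-slope and holds the cover; beyond +-1.3 it is clear, +-1.57 is sideways, stops at +-1.75; either way will do. Positive: counter-clockwise seen from outside (stud goes to -y of the box). Friction 0.05 N m, stays where it is left. Starts within +-0.6.
- tab_stud (a point): the tab's black grip stud, a round pin 12 mm in diameter, standing along n from n = 9 to n = 38 mm; the point is on its axis at n = 30 mm, 27.5 mm from the tab's pivot axis.
- cover: aluminium cover plate 130 (x) x 110 (y) x 5 mm, about 0.3 kg, loose. Origin at the centre of its underside, z out of the plate on the handle's side, x up-slope while it is in the frame.
- cover_grip (a point): centre of the cover's black bar handle, 32 mm above the plate's underside; axes as the cover's. The bar is 12 mm thick (cover x), 94 mm long (cover y), 14 mm high (from 25 to 39 mm above the underside), on two posts at y = +-40 mm; the 68 mm between the posts are free.
- lever (a joint): breaker lever in the box, behind the cover. It turns about the box's y axis on a pivot at s = 18 mm, y = 0, n = -42 mm. Range -0.6 (leaning down-slope, off) to +0.6 (leaning up-slope, on, its upper stop); starts off. Friction 0.1 N m, stays where it is left.
- lever_tip (a point): middle of the lever's end, 33 mm from its pivot; the lever is a paddle 30 mm wide (y) and 8 mm thick, and its end is never nearer than 9 mm to the face.
- mat: black rubber mat, fixed, 150 x 150 x 4 mm; origin at the centre of its underside. It lies to the left of the box; the cover may lie on it turned any way about the vertical. An upright blue and cream cabinet, 253 mm high, fixed to the bench, stands between the robot, the mat and the box: its corners lie near (0.13, 0.24), (0.34, 0.09), (0.44, 0.22), (0.23, 0.38); arm and gripper must clear it.
- insulator: grey-white porcelain insulator, waisted, 42 mm in diameter, 46 mm high, standing in front of the box; bystander, leave alone; origin at the centre of its underside
- fuse: white ceramic bottle-shaped fuse, 23 mm in diameter, 50 mm high, standing to the right of the box; bystander, leave alone; origin at the centre of its underside
- tape: black roll of tape, 58 mm in diameter, 19 mm high, lying at the left edge of the bench; bystander, leave alone; origin at the centre of its underside

How it is judged:
On the way, in this order (a step that is already met when the one before it is completed fails the run):
1. the tab is swung aside, clear of the cover ((value of joint tab above 1.25 rad or value of joint tab below -1.25 rad) and distance between cover_grip and frame_centre below 0.04 m), for 0.1 s.
2. the cover is lifted out of its frame (distance between cover_grip and frame_centre above 0.08 m), for 0.1 s.
3. the cover lies flat on the mat, released (horizontal distance between cover and mat below 0.035 m and height (world z) of cover below 0.012 m and angle between cover's own z axis and vertical below 0.1 rad and contact force between the fingers and cover below 0.2 N and linear speed of cover below 0.02 m/s), for 0.2 s.
4. the breaker lever is at its upper stop (value of joint lever above 0.45 rad), for 0.1 s.
At the end, for the whole second after the job is handed in: The cover lies at rest and released on the mat, handle up, within 0.1 rad of flat, its centre within 35 mm of the mat's centre; the tab is still turned aside (over 1.1 rad either way) and the lever stands at its upper stop (over 0.45 rad) (all of step 3 and (value of joint tab above 1.1 rad or value of joint tab below -1.1 rad) and value of joint lever above 0.45 rad); the robot touches nothing.
It fails at once if the porcelain insulator is moved more than 40 mm (distance of insulator from where it was at the start of the episode above 0.04 m).
It fails at once if the cartridge fuse is moved more than 40 mm (distance of fuse from where it was at the start of the episode above 0.04 m).
It fails at once if the roll of tape is moved more than 40 mm (distance of tape from where it was at the start of the episode above 0.04 m).
It fails at once if the cover is dropped or thrown (linear speed of cover above 0.8 m/s and contact force between the fingers and cover below 0.5 N).
It also fails if it takes over 64 s, if anything falls off the work surface, if the arm or the gripper's body presses on something with over 40 N, if the wrist force passes 120 N, or if a joint passes its speed limit or range.

## Working session

There is one attempt and no reset: what is moved stays moved. The work goes in short steps, each a Python script; the robot and the scene stay as the last script left them, time stands still between calls to the robot, and variables do not carry over. Pictures are saved under pics/ and viewed, and the job is handed in when it is done.

```bash
ls; mkdir -p pics; python3 - <<'E'
from station import *
import cv2,numpy as np
np.set_printoptions(precision=4,suppress=True)
for c in ["scene","side","wrist"]:
    im=read_camera(c); cv2.imwrite(f"pics/{c}0.png",im[:,:,::-1]); print(c,camera_info(c))
print(get_time(),get_tcp_pos(),get_ee_rot())
E
```

```text
pics
scene {'intrinsics': array([[411.1786,   0.    , 315.363 ],
       [  0.    , 411.1786, 198.2336],
       [  0.    ,   0.    ,   1.    ]]), 'dist': array([0.0138, 0.    , 0.    , 0.    , 0.    ]), 'T': array([[-0.4012,  0.4212, -0.8134, -0.3103],
       [-0.9159, -0.1741,  0.3616,  0.4971],
       [ 0.0107,  0.8901,  0.4557,  0.6132],
       [ 0.    ,  0.    ,  0.    ,  1.    ]])}
side {'intrinsics': array([[363.3116,   0.    , 315.2033],
       [  0.    , 363.3116, 195.0426],
       [  0.    ,   0.    ,   1.    ]]), 'dist': array([-0.0592,  0.    ,  0.    ,  0.    ,  0.    ]), 'T': array([[-0.8567,  0.316 , -0.4076,  0.1184],
       [-0.5156, -0.5061,  0.6914,  0.8037],
       [ 0.0122,  0.8025,  0.5965,  0.7246],
       [ 0.    ,  0.    ,  0.    ,  1.    ]])}
wrist {'intrinsics': array([[310.4139,   0.    , 315.3617],
       [  0.    , 310.4139, 199.4182],
       [  0.    ,   0.    ,   1.    ]]), 'dist': array([-0.06,  0.  ,  0.  ,  0.  ,  0.  ]), 'tool_from_camera': array([[ 1.    ,  0.0005, -0.0012, -0.0005],
       [ 0.0001, -0.9531, -0.3027, -0.0845],
       [-0.0013,  0.3027, -0.9531, -0.162 ],
       [ 0.    ,  0.    ,  0.    ,  1.    ]])}
0.15 [0.1987 0.5921 0.2221] [ 0.0003  0.8118  0.5839 -0.0005]
```

View pics/scene0.png

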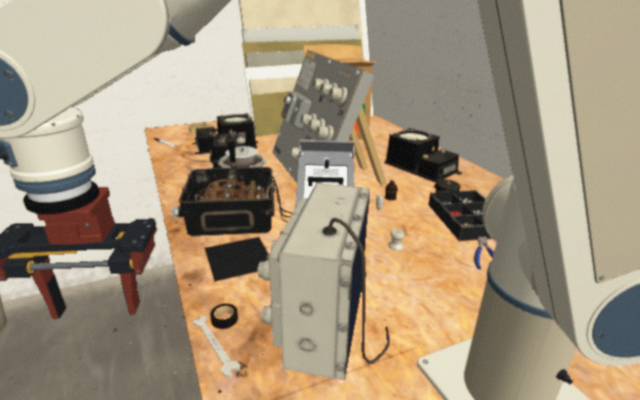

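View pics/side0.png

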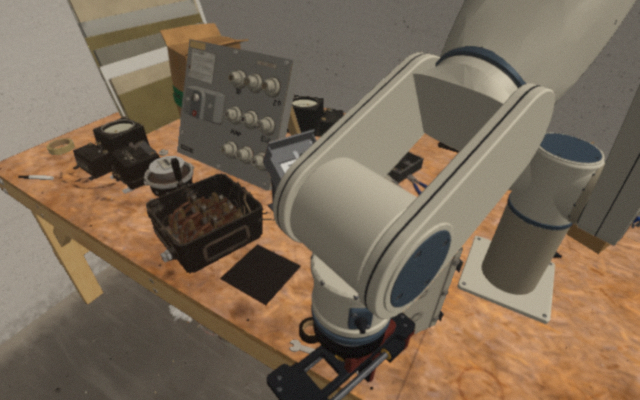

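View pics/wrist0.png

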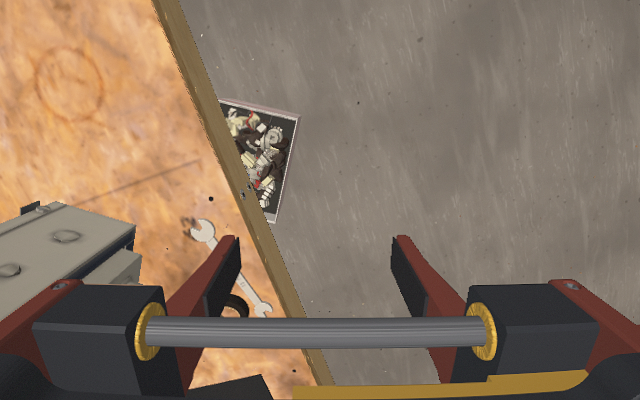

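The scene view shows the mat (corners about (206,247), (262,238), (213,279)). The box is partly hidden behind the cabinet, with its face near (325,180). First I'll locate the mat and get a rough box position.

```bash
cat > h.py <<'E'
from station import *
import cv2,numpy as np
from scipy.spatial.transform import Rotation as R
np.set_printoptions(precision=4,suppress=True)
def quat(M): # world_from_tool matrix -> wxyz
    q=R.from_matrix(M).as_quat(); return np.array([q[3],q[0],q[1],q[2]])
def rot(q): q=np.asarray(q); return R.from_quat([q[1],q[2],q[3],q[0]]).as_matrix()
def toolT():
    T=np.eye(4); T[:3,:3]=rot(get_ee_rot()); T[:3,3]=get_tcp_pos(); return T
def cam(name,T=None):
    c=camera_info(name)
    return c["intrinsics"],c["dist"],(c["T"] if name!="wrist" else (toolT() if T is None else T)@c["tool_from_camera"])
def ray(C,px):
    K,d,T=C
    u=cv2.undistortPoints(np.float64(px).reshape(-1,1,2),K,d).reshape(-1,2)
    D=np.c_[u[:,0],-u[:,1],-np.ones(len(u))]@T[:3,:3].T
    return T[:3,3],D/np.linalg.norm(D,axis=1)[:,None]
def onplane(C,px,p0,n):
    o,D=ray(C,px); p0=np.asarray(p0,float);n=np.asarray(n,float)
    t=((p0-o)@n)/(D@n); return o+D*t[:,None]
def proj(C,P):
    K,d,T=C; Pc=(np.atleast_2d(P)-T[:3,3])@T[:3,:3]
    return cv2.projectPoints(Pc*[1,-1,-1],np.zeros(3),np.zeros(3),K,d)[0].reshape(-1,2)
def tri(Cs,pxs):
    A=np.zeros((3,3));b=np.zeros(3)
    for C,p in zip(Cs,pxs):
        o,D=ray(C,[p]); M=np.eye(3)-np.outer(D[0],D[0]); A+=M;b+=M@o
    return np.linalg.solve(A,b)
def snap(name,f):
    T=toolT(); im=read_camera(name); cv2.imwrite("pics/"+f+".png",im[:,:,::-1]); np.save("pics/"+f+".npy",T); return im,cam(name,T)
E
python3 - <<'E'
from h import *
a=onplane(cam("scene"),[(206,247),(262,238),(273,270),(213,279)],[0,0,.004],[0,0,1])
b=onplane(cam("side"),[(256,246),(299,265),(263,302),(221,278)],[0,0,.004],[0,0,1])
print(a,a.mean(0)); print(b,b.mean(0))
for n in("scene","side"):
    im=cv2.imread(f"pics/{n}0.png"); m=(im.max(2)<45).astype(np.uint8)
    cs,_=cv2.findContours(m,cv2.RETR_EXTERNAL,cv2.CHAIN_APPROX_NONE)
    for c in cs:
        (x,y),_,_=cv2.minAreaRect(c)
        if cv2.contourArea(c)>700: print(n,x,y,cv2.contourArea(c),onplane(cam(n),cv2.boxPoints(cv2.minAreaRect(c)),[0,0,.004],[0,0,1])[:,:2].mean(0), onplane(cam(n),[(cv2.moments(c)['m10']/cv2.moments(c)['m00'],cv2.moments(c)['m01']/cv2.moments(c)['m00'])],[0,0,.004],[0,0,1]))
im=cv2.imread("pics/scene0.png")[120:300,160:460]; cv2.imwrite("pics/scrop.png",cv2.resize(im,None,fx=2.6,fy=2.6,interpolation=cv2.INTER_CUBIC))
E
```

```text
[[0.6296 0.3917 0.004 ]
 [0.6148 0.2437 0.004 ]
 [0.4673 0.2614 0.004 ]
 [0.4891 0.4012 0.004 ]] [0.5502 0.3245 0.004 ]
[[0.6282 0.2607 0.004 ]
 [0.4873 0.2567 0.004 ]
 [0.4959 0.4012 0.004 ]
 [0.6318 0.399  0.004 ]] [0.5608 0.3294 0.004 ]
scene 237.6058807373047 257.97650146484375 1521.0 [0.553  0.3255] [[0.5517 0.3319 0.004 ]]
scene 77.01416778564453 241.40603637695312 1474.0 [0.7941 0.6985] [[0.8057 0.7293 0.004 ]]
scene 225.28182983398438 217.14498901367188 2568.0 [0.7728 0.3077] [[0.7682 0.3067 0.004 ]]
scene 457.6192626953125 200.23171997070312 719.0 [ 0.5931 -0.4093] [[ 0.5887 -0.4165  0.004 ]]
scene 61.93635559082031 200.32577514648438 709.0 [1.0744 0.7564] [[1.0481 0.7552 0.004 ]]
scene 421.71136474609375 153.85052490234375 1551.5 [ 1.0121 -0.5721] [[ 0.9538 -0.5121  0.004 ]]
scene 210.6681365966797 155.52212524414062 1374.5 [1.4087 0.2036] [[1.2739 0.2327 0.004 ]]
side 340.14642333984375 357.296142578125 5000.0 [0.275  0.4217] [[0.2843 0.4486 0.004 ]]
side 260.0900573730469 272.1373291015625 2211.5 [0.5631 0.3244] [[0.5559 0.3341 0.004 ]]
side 209.22079467773438 234.97982788085938 2094.0 [0.7799 0.2847] [[0.7412 0.3018 0.004 ]]
side 198.59568786621094 198.65545654296875 1586.0 [0.9295 0.18  ] [[0.9449 0.1712 0.004 ]]
side 120.81867980957031 154.56539916992188 1951.0 [1.4422 0.1182] [[1.3837 0.1628 0.004 ]]
```

View pics/scrop.png

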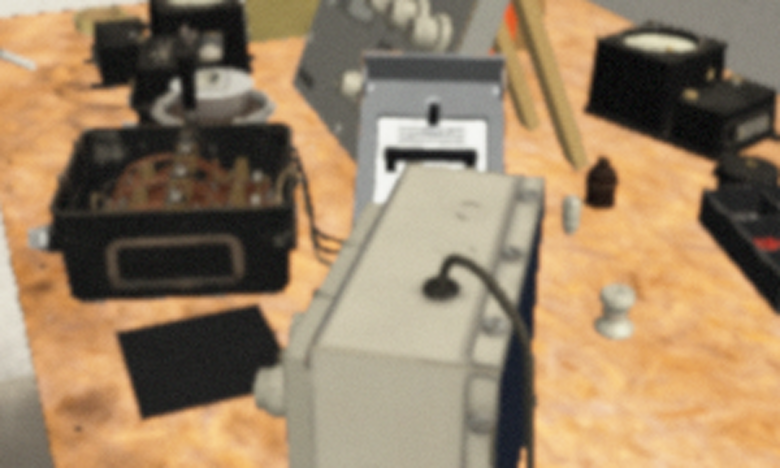

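In the crop the grey box face shows the handle at scene px about (325,180), and the stud near (326,163). The fuse is at about (379,203), the insulator at about (397,239) and the tape at about (224,316).

```bash
python3 - <<'E'
from h import *
C=cam("scene")
print("handle",onplane(C,[(325,181)],[0,0,.18],[0,0,1]))
print("edge ends top upstand (300,143),(354,143)",onplane(C,[(300,142),(353,142)],[0,0,.245],[0,0,1]))
print("fuse,ins,tape",onplane(C,[(379.5,209),(397,248),(224,321)],[0,0,.0],[0,0,1]))
# camera
print(inverse_kinematics([.45,.05,.45],quat(np.array([[0,1,0],[1,0,0],[0,0,-1.]]).T)))
E
```

```text
handle [[0.541  0.0927 0.18  ]]
edge ends top upstand (300,143),(354,143) [[ 0.6653  0.1105  0.245 ]
 [ 0.6121 -0.0216  0.245 ]]
fuse,ins,tape [[ 0.6401 -0.145   0.    ]
 [ 0.4358 -0.0735  0.    ]
 [ 0.3483  0.4068  0.    ]]
[ 0.0844 -0.0439  1.6932 -0.      1.4922 -1.4864]
```

```bash
cat >> h.py <<'E'
def boxframe(ox,oy,yaw):
    Rz=R.from_euler('z',yaw).as_matrix()
    s=Rz@[.8660254,0,.5]; y=Rz@[0,1,0]; n=Rz@[-.5,0,.8660254]
    F=np.eye(4); F[:3,:3]=np.c_[s,y,n]; F[:3,3]=[ox,oy,.155]; return F
def toolq(F,sx,ang=0.0):
    """tool z=-n, x = sx*s rotated by ang about n"""
    s,y,n=F[:3,0],F[:3,1],F[:3,2]
    x=sx*(np.cos(ang)*s+np.sin(ang)*y); z=-n; return quat(np.c_[x,np.cross(z,x),z])
def at(F,s,y,n): return F[:3,:3]@[s,y,n]+F[:3,3]
E
python3 - <<'E'
from h import *
F=boxframe(.56,.08,np.radians(-24))
for n in (.02,.1,.2):
  for sx in(1,-1):
    for a in (0,):
      print(n,sx,at(F,0,0,n),inverse_kinematics(at(F,0,0,n),toolq(F,sx)))
E
```

```text
0.02 1 [0.5509 0.0841 0.1723] [ 0.3174  0.2975  2.1039 -0.8244  0.475   1.4313]
0.02 -1 [0.5509 0.0841 0.1723] [ 0.3174  0.2975  2.1039 -0.8244  0.475  -1.7103]
0.1 1 [0.5143 0.1003 0.2416] [ 0.3836  0.1316  2.1062 -0.6577  0.6287  1.289 ]
0.1 -1 [0.5143 0.1003 0.2416] [ 0.3836  0.1316  2.1062 -0.6577  0.6287 -1.8526]
0.2 1 [0.4686 0.1207 0.3282] [ 0.4797 -0.0524  2.0674 -0.543   0.8589  1.2032]
0.2 -1 [0.4686 0.1207 0.3282] [ 0.4797 -0.0524  2.0674 -0.543   0.8589 -1.9384]
```

```bash
python3 - <<'E'
from h import *
F=boxframe(.56,.08,np.radians(-24))
movel([.2,.592,.42],v=0.25)
print(get_time(),get_joint_pos())
move_pose(at(F,0.02,0.03,.2),toolq(F,1))
print(get_time(),get_joint_pos(),get_tcp_pos())
snap("wrist","w1")
E
```

```text
1.0917 [ 1.226   0.2705  1.4034 -0.      1.4702 -0.021 ]
3.0333 [ 0.4929 -0.0019  1.9939 -0.536   0.8841  1.2004] [0.4969 0.1416 0.3384]
```

View pics/w1.png

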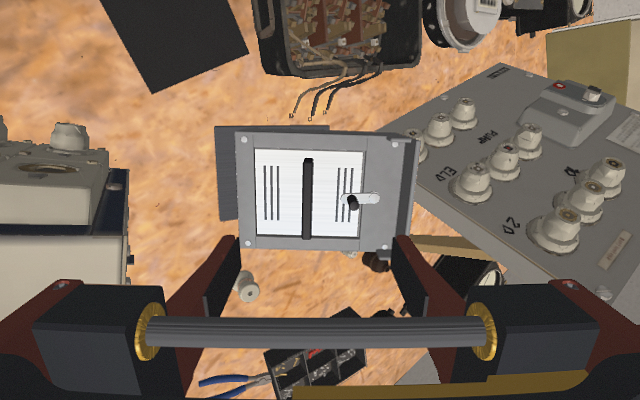

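```bash
python3 - <<'E'
import cv2
im=cv2.imread("pics/w1.png")[110:270,200:430]; cv2.imwrite("pics/w1c.png",cv2.resize(im,None,fx=3.4,fy=3.4,interpolation=cv2.INTER_CUBIC))
E
```

```text
(no output)
```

View pics/w1c.png

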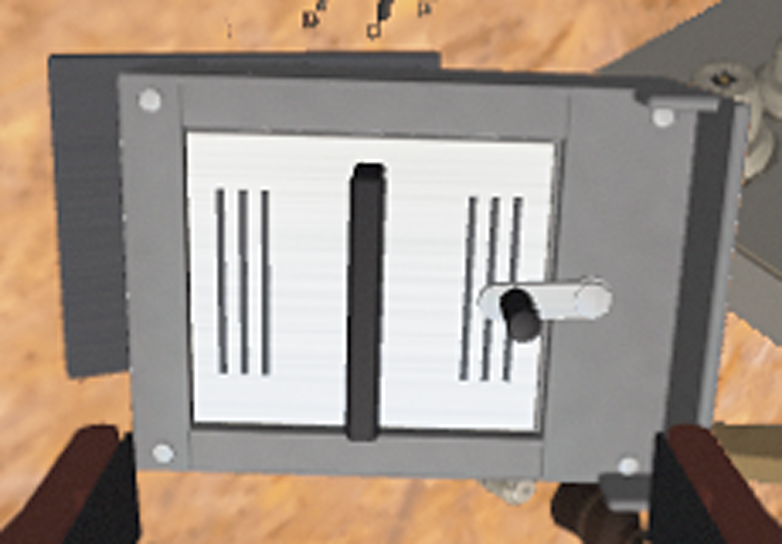

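```bash
cat > fit.py <<'E'
from h import *
from scipy.optimize import least_squares
C=cam("wrist",np.load("pics/w1.npy"))
px=np.array([(186,130),(554,141),(539,432),(194,424),(369,170),(362,432)])/3.4+[200,110]
P=np.array([(-.065,.055,0),(.065,.055,0),(.065,-.055,0),(-.065,-.055,0),(0,.047,.034),(0,-.047,.034)])
def f(v,P=P):
    F=boxframe(*v); return proj(C,P@F[:3,:3].T+F[:3,3])
r=least_squares(lambda v:(f(v)-px).ravel(),[.56,.08,-.42])
print(r.x,np.degrees(r.x[2])); print(f(r.x)-px)
r2=least_squares(lambda v:(f(v)[:4]-px[:4]).ravel(),[.56,.08,-.42]); print("corners only",r2.x); 
F=boxframe(*r.x); np.save("F.npy",F)
q=np.array([(594,299),(525,325)])/3.4+[200,110]
n=F[:3,2]
L=np.linalg.inv(F)
for p,h in zip(q,(.01,.038)):
    X=onplane(C,[p],at(F,0,0,h),n)[0]; print((L@np.r_[X,1])[:3])
# scene check
S=cam("scene"); print("scene handle",proj(S,at(F,0,0,.027)), "stud",proj(S,at(F,.052,0,.03)))
E
python3 fit.py
```

```text
[ 0.5728  0.0793 -0.4507] -25.82303834051332
[[-0.0411 -0.4684]
 [ 0.7973 -0.7357]
 [-0.8911 -1.0665]
 [-0.0086 -1.3302]
 [-0.0744  0.5851]
 [ 0.3027  2.8173]]
corners only [ 0.5723  0.0783 -0.4472]
[ 0.0808 -0.0003  0.01  ]
[ 0.0528 -0.0018  0.038 ]
scene handle [[324.4328 178.1372]] stud [[324.9608 161.3987]]
```

```bash
python3 - <<'E'
from h import *
F=np.load("F.npy")
def q(F,xdir):
    x=F[:3,:3]@xdir; z=-F[:3,2]; return quat(np.c_[x,np.cross(z,x),z])
for dirn in(1,-1):
  for sg in(1,-1):
    for th in(0,.8,1.65):
      t=th*dirn; p=at(F,.0795-.0275*np.cos(t),-.0275*np.sin(t),.016)
      x=sg*np.array([np.sin(t),-np.cos(t),0])
      print(dirn,sg,th,inverse_kinematics(p,q(F,x)))
print(get_joint_pos(),get_grip_width())
E
```

```text
1 1 0 None
1 1 0.8 [ 0.2069  0.3051  1.9996 -0.6798  0.5077  1.9753]
1 1 1.65 [ 0.1712  0.301   1.9719 -0.6309  0.5165  1.0423]
1 -1 0 [ 0.2483  0.3216  1.9873 -0.6985  0.5239 -0.3129]
1 -1 0.8 [ 0.2069  0.3051  1.9996 -0.6798  0.5077 -1.1663]
1 -1 1.65 [ 0.1712  0.301   1.9719 -0.6309  0.5165 -2.0993]
-1 1 0 None
-1 1 0.8 None
-1 1 1.65 [ 0.2568  0.3483  1.8984 -0.6385  0.5767 -1.8684]
-1 -1 0 [ 0.2483  0.3216  1.9873 -0.6985  0.5239 -0.3129]
-1 -1 0.8 [ 0.2691  0.3395  1.9455 -0.6794  0.5522  0.4809]
-1 -1 1.65 [ 0.2568  0.3483  1.8984 -0.6385  0.5767  1.2732]
[ 0.4931 -0.0019  1.9938 -0.536   0.8841  1.2005] 0.9998237002642018
```

```bash
cat > tab.py <<'E'
from h import *
F=np.load("F.npy")
def q(xdir):
    x=F[:3,:3]@xdir; z=-F[:3,2]; return quat(np.c_[x,np.cross(z,x),z])
def pose(t,n): # tab angle t
    return at(F,.0795-.0275*np.cos(t),-.0275*np.sin(t),n), q(-np.array([np.sin(t),-np.cos(t),0]))
t0=.06
p,o=pose(t0,.1); move_pose(p,o)
command_gripper(.3)
p,o=pose(t0,.016); print("hit",movel(p,frame=o,v=.1,until_force=15), get_ft_force())
command_gripper(.18); print(get_grip_width(),get_ft_force(),get_time())
for t in np.arange(t0-.15,-1.68,-.15):
    p,o=pose(t,.016); movel(p,frame=o,v=.06); print(round(t,2),get_ft_force())
p,o=pose(t,.12); movel(p,frame=o,v=.2); print(get_time(),get_tcp_pos())
F0=at(F,.02,.03,.2); move_pose(F0,toolq(F,1)); snap("wrist","w2"); print(get_time())
im=cv2.imread("pics/w2.png")[110:270,200:430]; cv2.imwrite("pics/w2c.png",cv2.resize(im,None,fx=3.4,fy=3.4,interpolation=cv2.INTER_CUBIC))
E
python3 tab.py
```

```text
hit False [-1.1474 -0.1278 -0.7882]
0.17867480338291952 [-0.5601 -1.0311  0.1432] 7.0167
-0.09 [0.1646 0.315  0.4449]
-0.24 [-0.8659 -0.2427 -0.1956]
-0.39 [-0.4066 -0.2962 -0.5268]
-0.54 [-1.1086 -0.9907 -0.5106]
-0.69 [-1.3411 -0.5223 -0.5916]
-0.84 [-0.3307 -0.7228 -1.8579]
-0.99 [0.3838 0.1709 0.143 ]
-1.14 [-1.0199  0.275  -0.4945]
-1.29 [-0.7215  0.3098 -0.0566]
-1.44 [-0.3685  0.7568 -1.5473]
-1.59 [-0.3095  0.8279 -0.4071]
10.9833 [0.593  0.0999 0.2986]
11.5167
```

```bash
ls pics
```

```text
scene0.png
scrop.png
side0.png
w1.npy
w1.png
w1c.png
w2.npy
w2.png
w2c.png
wrist0.png
```

View pics/w2c.png

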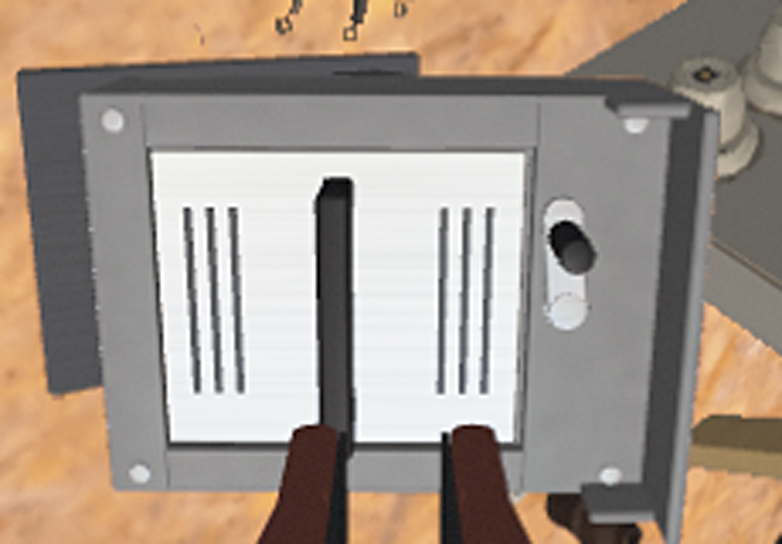

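The tab now lies sideways, with the stud pointing to box +y. Before moving the cover I'll fit a simple arm model from IK, so I can check clearance to the cabinet at the mat, and refine the box fit.

```bash
cat > fk.py <<'E'
from h import *
from scipy.optimize import least_squares
D=quat(np.array([[0,1,0],[1,0,0],[0,0,-1.]]))
rows=[]
Q=[]
for r in(.4,.55,.65,.75):
  for z in(.05,.2,.4):
    for pit in(-.3,0,.3):   # tilt in the vertical plane
      for az in (.3,.55):
        x=np.array([-np.sin(az),np.cos(az),0]); zt=np.array([np.sin(pit)*np.cos(az),np.sin(pit)*np.sin(az),-np.cos(pit)])
        p=[r*np.cos(az),r*np.sin(az),z]
        q=inverse_kinematics(p,quat(np.c_[x,np.cross(zt,x),zt]))
        if q is not None: rows.append((p,q,zt,x)); 
rows=[r for r in rows]
print(len(rows)); print(np.abs([r[1][3] for r in rows]).max())
def fkp(v,q):
    # general: base z rot q1, pitch q2 about y, q3 about y, roll q4 about forearm z, pitch q5, then roll q6
    h,a,L1,L2,L3,d,e,c=v
    Rz=lambda t:R.from_euler('z',t).as_matrix(); Ry=lambda t:R.from_euler('y',t).as_matrix()
    M=Rz(q[0]); S=M@[a,d,0]+[0,0,h]
    M=M@Ry(q[1]); E=S+M@[0,0,L1]
    M=M@Ry(q[2]); W=E+M@[e,0,L2]
    M=M@Rz(q[3])@Ry(q[4]); T=W+M@[c,0,L3]
    return S,E,W,T,M[:,2]
def res(v): return np.concatenate([np.r_[fkp(v,q)[3]-p,.1*(fkp(v,q)[4]-zt)] for p,q,zt,x in rows])
s=least_squares(res,[.4,0,.4,.4,.3,0,0,0]); print(s.x,np.abs(s.fun).max())
np.save("fk.npy",s.x)
E
python3 fk.py
```

```text
70
0.03283608330305965
[ 0.3124  0.      0.5631  0.4849  0.3096  0.0119  0.0775 -0.    ] 6.661338147750939e-16
```

```bash
cat > fit2.py <<'E'
from h import *
from scipy.optimize import least_squares
A=[("w1",[(186,130),(554,141),(539,432),(194,424)]),("w2",[(150,150),(527,152),(518,443),(167,441)])]
P=np.array([(-.065,.055,0),(.065,.055,0),(.065,-.055,0),(-.065,-.055,0)])
Cs=[(cam("wrist",np.load(f"pics/{n}.npy")),np.array(p)/3.4+[200,110]) for n,p in A]
def f(v):
    F=boxframe(*v); return np.concatenate([(proj(C,P@F[:3,:3].T+F[:3,3])-px) for C,px in Cs])
r=least_squares(lambda v:f(v).ravel(),[.56,.08,-.42]); print(r.x); print(f(r.x))
F=np.load("F.npy"); C,_=Cs[1]
# handle top edge centre in w2: far end
print((np.linalg.inv(F)@np.r_[onplane(C,[np.array([340,184])/3.4+[200,110]],at(F,0,0,.034),F[:3,2])[0],1])[:3])
E
python3 fit2.py
```

```text
[ 0.5722  0.0784 -0.4507]
[[-0.1168  0.4154]
 [ 0.6586  0.1448]
 [-1.0197 -0.3034]
 [-0.0739 -0.5661]
 [ 0.0647  0.2412]
 [ 0.0158 -0.3014]
 [-0.7521 -0.092 ]
 [ 0.9089  0.2589]]
[0.0021 0.0489 0.034 ]
```

```bash
cat > clr.py <<'E'
from h import *
import re
v=np.load("fk.npy")
poly=np.float32([(0.13,0.24),(0.34,0.09),(0.44,0.22),(0.23,0.38)])
def fk(q):
    h,a,L1,L2,L3,d,e,c=v
    Rz=lambda t:R.from_euler('z',t).as_matrix(); Ry=lambda t:R.from_euler('y',t).as_matrix()
    M=Rz(q[0]); S=M@[a,d,0]+[0,0,h]
    M=M@Ry(q[1]); E=S+M@[0,0,L1]
    M=M@Ry(q[2]); E2=E+M@[e,0,0]; W=E2+M@[0,0,L2]
    M=M@Rz(q[3])@Ry(q[4]); T=W+M@[0,0,L3]
    return E,E2,W,T
def boxdist(p): # distance of point to cabinet prism
    d=-cv2.pointPolygonTest(poly,(float(p[0]),float(p[1])),True)
    dz=p[2]-.253
    if d<=0: return dz if dz>0 else max(d,dz)
    return np.hypot(d,max(dz,0))
def clear(q):
    E,E2,W,T=fk(q)
    seg=lambda a,b:min((boxdist(a+(b-a)*t),round(t,2)) for t in np.linspace(0,1,41))
    B=W+(T-W)*.74  # body start ~80 mm behind TCP
    return "forearm",seg(E2,W),"wrist-body",seg(W,B),"W",W
if __name__=="__main__":
    mat=[.556,.328]
    for yaw in np.radians([-60,-30,0,30,60,90,120,150]):
        for z in (.017,):
            x=np.array([np.cos(yaw),np.sin(yaw),0]); zt=np.array([0,0,-1.])
            q=inverse_kinematics([*mat,z],quat(np.c_[x,np.cross(zt,x),zt]))
            print(np.degrees(yaw),q, clear(q) if q is not None else "")
    F=np.load("F.npy")
    q=inverse_kinematics(at(F,0,0,.008),toolq(F,1)); print("grasp",q,clear(q))
    q=inverse_kinematics(at(F,.03,0,-.03),toolq(F,1)); print("lever",q,clear(q))
E
python3 clr.py
```

```text
-59.99999999999999 [ 0.5145  0.7226  1.6709 -0.      0.7481  1.5617] ('forearm', (np.float64(0.16721743094744088), np.float64(0.9)), 'wrist-body', (np.float64(0.15849290659221418), np.float64(0.32)), 'W', array([0.556 , 0.328 , 0.3266]))
-29.999999999999996 [ 0.5145  0.7226  1.6709 -0.      0.7481  1.0381] ('forearm', (np.float64(0.16721743094744088), np.float64(0.9)), 'wrist-body', (np.float64(0.15849290659221418), np.float64(0.32)), 'W', array([0.556 , 0.328 , 0.3266]))
0.0 [ 0.5145  0.7226  1.6709 -0.      0.7481  0.5145] ('forearm', (np.float64(0.16721743094744088), np.float64(0.9)), 'wrist-body', (np.float64(0.15849290659221418), np.float64(0.32)), 'W', array([0.556 , 0.328 , 0.3266]))
29.999999999999996 [ 0.5145  0.7226  1.6709 -0.      0.7481 -0.0091] ('forearm', (np.float64(0.16721743094744088), np.float64(0.9)), 'wrist-body', (np.float64(0.15849290659221418), np.float64(0.32)), 'W', array([0.556 , 0.328 , 0.3266]))
59.99999999999999 [ 0.5145  0.7226  1.6709 -0.      0.7481 -0.5327] ('forearm', (np.float64(0.16721743094744088), np.float64(0.9)), 'wrist-body', (np.float64(0.15
[... 510 characters left out ...]
[0.556 , 0.328 , 0.3266]))
150.0 [ 0.5145  0.7226  1.6709 -0.      0.7481 -2.1034] ('forearm', (np.float64(0.16721743094744088), np.float64(0.9)), 'wrist-body', (np.float64(0.15849290659221418), np.float64(0.32)), 'W', array([0.556 , 0.328 , 0.3266]))
grasp [ 0.3064  0.3418  2.0692 -0.8408  0.4789  1.4671] ('forearm', (np.float64(0.18062174406641748), np.float64(1.0)), 'wrist-body', (np.float64(0.11809448924020734), np.float64(0.6)), 'W', array([0.4298, 0.1485, 0.4301]))
lever [ 0.2431  0.4136  2.0086 -0.849   0.44    1.4233] ('forearm', (np.float64(0.17796918670683182), np.float64(1.0)), 'wrist-body', (np.float64(0.14764127660389198), np.float64(0.43)), 'W', array([0.4703, 0.1289, 0.4122]))
```

```bash
python3 - <<'E'
from clr import *
F=np.load("F.npy")
for n in (.006,.088,.26):
  print(n,[(s,y,round(float(boxdist(at(F,s,y,n))),3)) for s in(-.089,.089) for y in(-.0375,.0375,.1)])
S=cam("scene"); print("blackbox front bottom",onplane(S,[(187,233),(274,229)],[0,0,0],[0,0,1]))
print("left bottom bystanders ok")
for f in (.556,):
  print([round(float(boxdist((f+dx,.327+dy,.1))),3) for dx in(-.1,.1) for dy in(-.04,.13)])
E
```

```text
0.006 [(-0.089, -0.0375, 0.12), (-0.089, 0.0375, 0.105), (-0.089, 0.1, 0.105), (0.089, -0.0375, 0.271), (0.089, 0.0375, 0.257), (0.089, 0.1, 0.257)]
0.088 [(-0.089, -0.0375, 0.08), (-0.089, 0.0375, 0.065), (-0.089, 0.1, 0.067), (0.089, -0.0375, 0.232), (0.089, 0.0375, 0.217), (0.089, 0.1, 0.217)]
0.26 [(-0.089, -0.0375, 0.083), (-0.089, 0.0375, 0.083), (-0.089, 0.1, 0.086), (0.089, -0.0375, 0.226), (0.089, 0.0375, 0.216), (0.089, 0.1, 0.216)]
blackbox front bottom [[0.7262 0.4267 0.    ]
 [0.6531 0.1967 0.    ]]
left bottom bystanders ok
[0.063, 0.198, 0.226, 0.321]
```

```bash
cat > lift.py <<'E'
from h import *
F=np.load("F.npy"); o=toolq(F,1)
command_gripper(.5)
move_pose(at(F,0,0,.09),o)
print("hit",movel(at(F,0,0,.008),frame=o,v=.12,until_force=15),get_ft_force())
command_gripper(0.0); print("grip",get_grip_width(),get_ft_force(),get_time())
movel(at(F,0,0,.03),frame=o,v=.05); print(get_ft_force(),get_grip_width())
movel(at(F,0,0,.14),frame=o,v=.15); print(get_ft_force(),get_grip_width(),get_time())
snap("side","s3"); snap("wrist","w3")
E
python3 lift.py
```

```text
hit False [-0.3619  0.2547  0.0786]
grip 0.1335149976230741 [-3.2313  1.1158  3.581 ] 14.1167
[-0.3692 -0.4095 -2.0031] 0.134271003074823
[-1.3831 -0.1712 -2.3004] 0.13197242468889372 15.5917
```

View pics/w3.png

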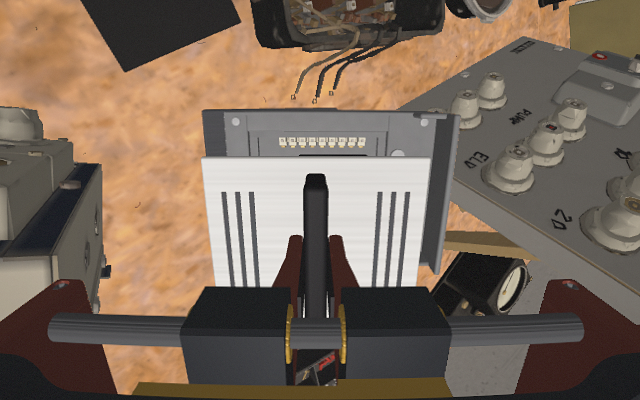

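View pics/s3.png

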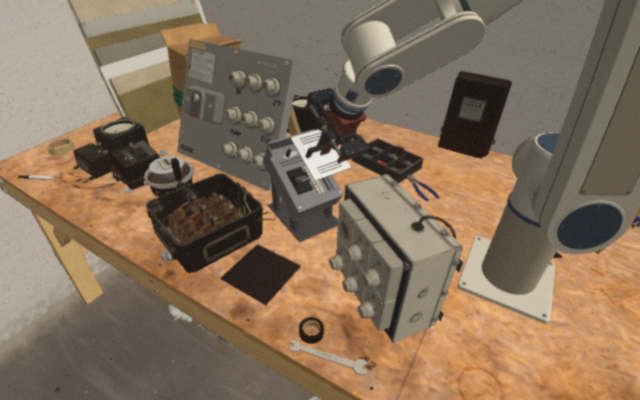

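The cover is out and held squarely in the fingers, with the mat clear in the side view (corners (256,246), (299,265), (263,302), (221,278)). Next is carrying it over.

```bash
cat > place.py <<'E'
from h import *
yaw=np.radians(-5); x=np.array([np.cos(yaw),np.sin(yaw),0]); zt=np.array([0,0,-1.]); o=quat(np.c_[x,np.cross(zt,x),zt])
m=[.556,.327]
movel([.58,.17,.36],frame=o,v=.15); print(get_time(),get_grip_width())
movel([*m,.20],frame=o,v=.2); print(get_time(),get_grip_width(),get_joint_pos())
movel([*m,.032],frame=o,v=.12); wait(.1)
f0=get_ft_force()
print("touch",movel([*m,.0145],frame=o,v=.02,until_force=4),get_tcp_pos(),f0,get_ft_force(),get_time())
snap("side","s4a")
command_gripper(.4); print(get_grip_width(),get_time(),get_ft_force())
movel([*m,.15],v=.15); print(get_time())
snap("side","s4"); snap("wrist","w4")
E
python3 place.py
```

```text
17.0333 0.137060906736662
18.3083 0.13275371379600945 [ 0.5122  0.4757  1.5997 -0.0002  1.0645  0.6003]
touch True [0.5558 0.3269 0.0179] [ 0.1376  0.223  -2.5735] [-0.605  -0.3881  3.637 ] 20.6333
0.4017860438160424 21.2583 [0.0742 0.0429 0.3594]
22.2917
```

View pics/s4.png

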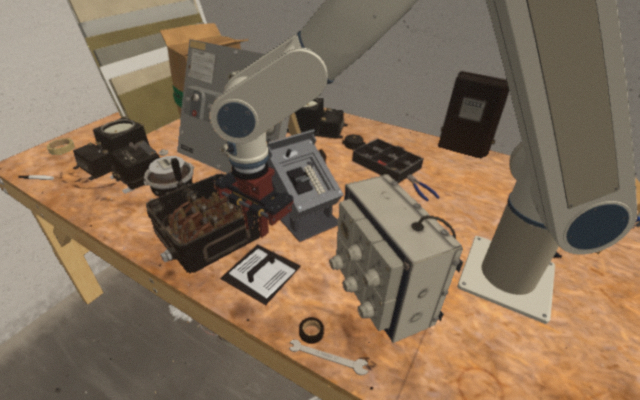

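View pics/w4.png

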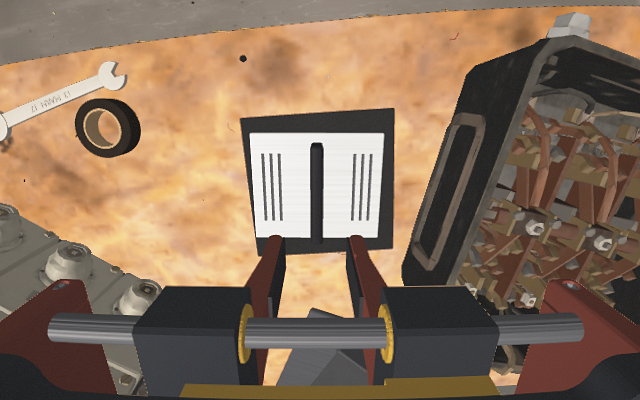

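The cover lies centred on the mat, handle up, released and with a dark margin on every side. Next I'll look into the open box and check the lever and bystanders.

```bash
cat > look.py <<'E'
from h import *
import sys
F=np.load("F.npy")
if sys.argv[2]=="1":
    movel([.556,.327,.33],v=.25)
    command_gripper(0.0)
move_pose(at(F,-.06,.03,.17),toolq(F,1)); T=sys.argv[1]
snap("wrist",T); print(get_time())
im=cv2.imread(f"pics/{T}.png")[60:280,150:520]; cv2.imwrite(f"pics/{T}c.png",cv2.resize(im,None,fx=2.1,fy=2.1,interpolation=cv2.INTER_CUBIC))
E
python3 look.py w5 1
```

```text
24.825
```

View pics/w5c.png

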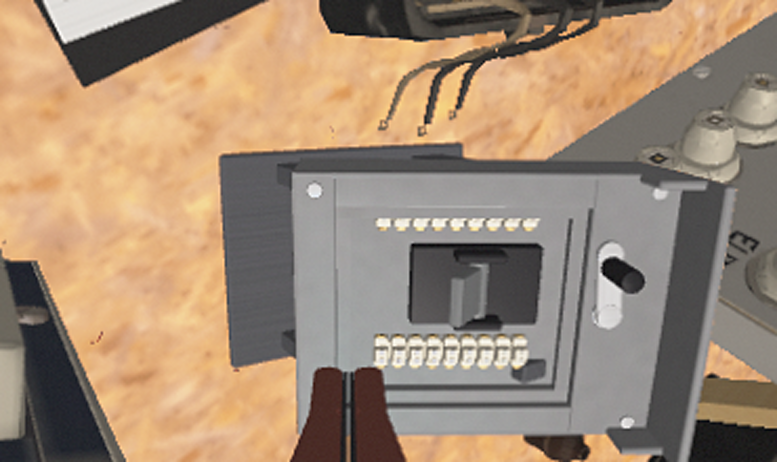

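The lever paddle is visible in the dark breaker (crop about (468,295)), leaning down-slope, with free space below it. Now I'll push it with closed fingers.

```bash
cat > lev.py <<'E'
from h import *
F=np.load("F.npy"); o=toolq(F,1)
s0=-.026
move_pose(at(F,s0,0,.04),o)
print("down",movel(at(F,s0,0,-.022),frame=o,v=.08,until_force=12),get_ft_force(),get_time())
S=F[:3,0]
# approach / swing most of the way, then on to the stop
h=movel(at(F,.004,0,-.022),frame=o,v=.05,until_force=25); print("a",h,get_ft_force()@S,(get_tcp_pos()-at(F,0,0,0))@S)
if not h:
    h=movel(at(F,.022,0,-.022),frame=o,v=.03,until_force=18); print("b",h,get_ft_force()@S,(get_tcp_pos()-at(F,0,0,0))@S)
print(get_time())
E
python3 lev.py
```

```text
down False [-0.982  -0.5241  0.044 ] 26.3583
a False -2.341813199219603 0.003986877815865285
b False -6.808377402531363 0.02106969811595376
27.8583
```

```bash
python3 - <<'E'
from h import *
F=np.load("F.npy"); o=toolq(F,1); S=F[:3,0]
wait(.2); print(get_ft_force()@S,(get_tcp_pos()-at(F,0,0,0))@S)
h=movel(at(F,.028,0,-.022),frame=o,v=.015,until_force=15); print(h,get_ft_force()@S,(get_tcp_pos()-at(F,0,0,0))@S,get_time())
E
```

```text
-6.966287061918525 0.021049086838773743
True -0.9054939122495325 0.020826641507989137 28.3583
```

```bash
python3 - <<'E'
from h import *
F=np.load("F.npy"); o=toolq(F,1)
p=at(F,.012,0,-.022)
movel(p,frame=o,v=.05); movel(at(F,.0,0,.06),frame=o,v=.15); print(get_time())
E
python3 look.py w6 0
```

```text
29.3667
30.0
```

View pics/w6c.png

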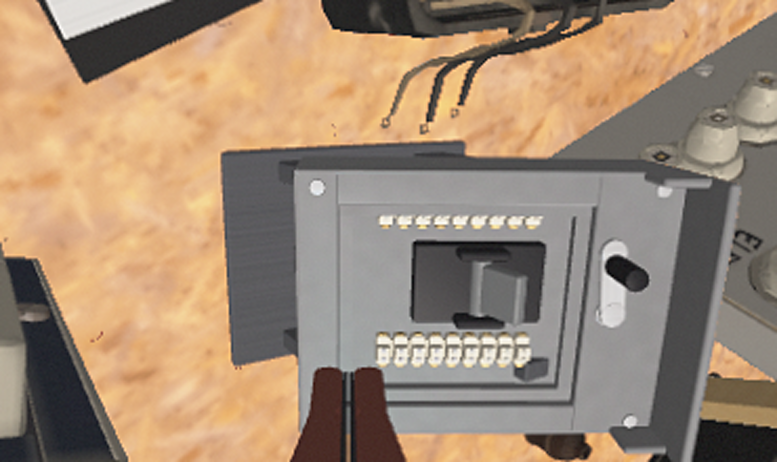

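```bash
python3 - <<'E'
from h import *
im=cv2.imread("pics/w6.png")[165:230,335:425]; cv2.imwrite("pics/w6d.png",cv2.resize(im,None,fx=8,fy=8,interpolation=cv2.INTER_CUBIC))
C=cam("wrist",np.load("pics/w6.npy")); F=np.load("F.npy")
for phi in(.3,.45,.6):
    P=[]
    for r,w,y in((.033,-.004,.015),(.033,.004,.015),(.033,.004,-.015),(.033,-.004,-.015)):
        P.append(at(F,.018+r*np.sin(phi)+w*np.cos(phi),y,-.042+r*np.cos(phi)-w*np.sin(phi)))
    print(phi,((proj(C,np.array(P))-[335,165])*8).round())
E
```

```text
0.3 [[435. 210.]
 [484. 206.]
 [468. 401.]
 [420. 407.]]
0.45 [[466. 208.]
 [510. 201.]
 [493. 395.]
 [451. 403.]]
0.6 [[494. 204.]
 [531. 196.]
 [515. 388.]
 [478. 399.]]
```

View pics/w6d.png

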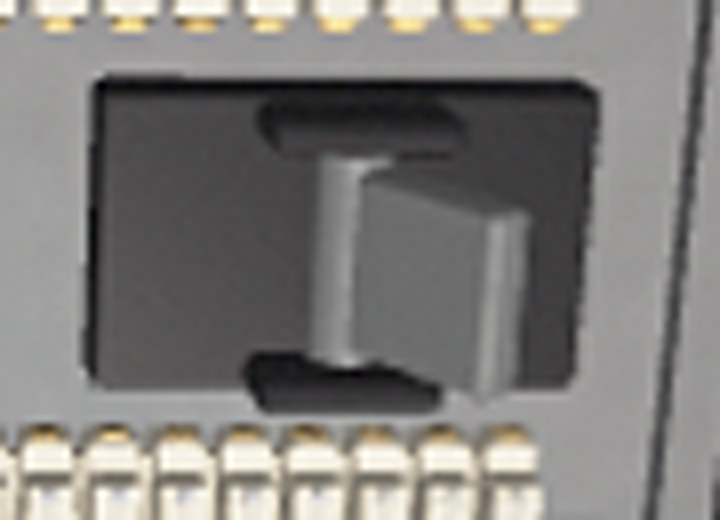

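The lever's end-face corners (480–528, 205–400 in the zoom) match the prediction for 0.6 rad, its stop. Next is a final overall check before handing in.

```bash
python3 - <<'E'
from h import *
for n in("scene","side"): snap(n,n+"7")
a=cv2.imread("pics/scene7.png")[120:340,180:420]; b=cv2.imread("pics/side7.png")[120:340,200:440]
cv2.imwrite("pics/f7.png",cv2.resize(np.hstack([a,b]),None,fx=1.6,fy=1.6,interpolation=cv2.INTER_CUBIC))
im=cv2.imread("pics/side7.png"); m=((im.min(2)>140)).astype(np.uint8); m[:240]=0;m[:,:200]=0; m[305:]=0;m[:,320:]=0
cs,_=cv2.findContours(m,cv2.RETR_EXTERNAL,cv2.CHAIN_APPROX_NONE); c=max(cs,key=cv2.contourArea)
print("cover centre",onplane(cam("side"),[cv2.minAreaRect(c)[0]],[0,0,.009],[0,0,1]),"wrist F",get_ft_force(),get_time())
E
```

```text
cover centre [[0.5547 0.3298 0.009 ]] wrist F [-0.1175 -0.4502 -0.5026] 30.1
```

View pics/f7.png

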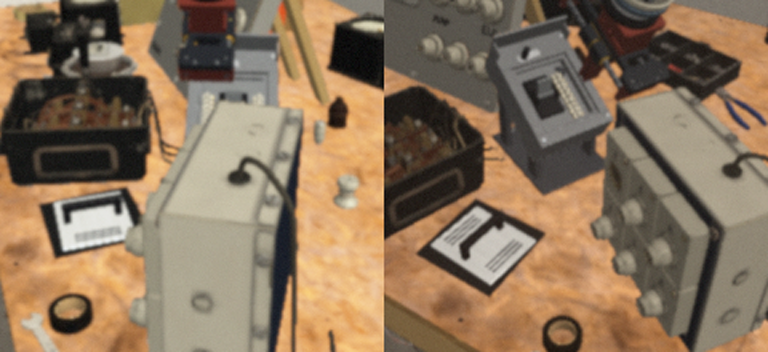

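The cover is flat in the middle of the mat. The insulator, fuse and tape stand where they started, and the gripper hangs free above the open box.

```bash
python3 -c "
from station import *
job_done(); print(get_time())"
```

```text
the job is handed in; nothing more can be done
the job is handed in; nothing more can be done
```

I finished all four steps in order and handed the job in at about 30 s of the 64 s allowed; no verdict was reported.

- **Tab:** I swung it aside with the fingers loosely around its stud. The wrist picture shows it sideways, the stud towards the box's +y side, at about -1.5 rad.
- **Cover:** I lifted it out along the face normal and lowered it onto the mat until a light touch (about 4 N set), then released it. By the side camera its centre is at (0.555, 0.330), within about 5 mm of the mat centre at (0.556, 0.327). It lies flat, handle up.
- **Lever:** I pushed it up-slope until the force rose at its stop. Its end face in the wrist picture fits about 0.6 rad. The finger reached the stop about 7 mm further up-slope than I expected, probably because the fingertips are thinner than I assumed.
- **Surroundings:** The insulator, fuse and tape look unmoved by eye in the last pictures; I did not measure them. The gripper was clear of everything, with about 0.7 N at the wrist, and the box was left open.

The two fixed cameras disagreed by about 11 mm on where the mat centre is, so I used the average; this is well within the 35 mm allowed. No check failed.

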